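Put a sample vial into the bench meter

ROBOT

A 7-joint arm with a two-finger parallel gripper is mounted at the origin on the work surface. World frame = base frame: x ahead of the robot, y to its left, z up, the work surface at z = 0. Lengths are in m, angles in degrees, forces in N, time in s.
With the tool pointing down it reaches from about 0.4 to 0.75 m from the base axis. Payload 19.5 kg.
Tool frame: the origin (TCP) lies midway between the tips of the shut fingers; the grasp point (between the pads) lies 19 mm behind it; z points along the fingers, y is the line along which they close (so a half turn about z gives the same grasp; the last joint's range is limited). The gripper opens to 85 mm and grips with 20 to 120 N. Pads are 22 mm wide; open, the fingers measure 114 mm over their backs; the gripper's body (76 mm by 85 mm) begins 54 mm behind the grasp point. The pads swing forward as they close: fully open they stand 13 mm farther back than shut.
Start: joints at [-2.389, 40.479, -1.581, 85.061, 1.261, 54.483, -4.326], TCP at [0.575, 0, 0.231] pointing down, gripper open.
Joint ranges: [-155.06, 155.06], [-18.47, 123.98], [-90, 86.84], [0, 140.48], [-83.41, 263.41], [0, 116], [-161.91, 161.91]. Speed limits (degrees/s): [108.29, 108.29, 147.25, 147.25, 172.46, 172.46, 172.46].

INTERFACE

Orientations are given as a 3x3 rotation matrix whose columns are the frame's x, y, z axes.
In Python, from rig import manip gives the robot as it stands.
- The arm moves only by the tool servo_tool, never from a script. Its argument "targets" is one flat list of numbers, 5 for each row, row after row: the shift along the tool's x, y, z in m, then the turn about the tool's z in degrees, then the gripper's target within -1 to 1 (shut at 1, half-way at 0, fully open at -1). In form: [x, y, z, yaw, grip, x, y, z, yaw, grip, ...]. A call has exactly 5 rows; each row is the pose to reach, as a shift and turn from the pose commanded when the call began, along the tool's axes at that moment; what a row does not reach only later rows make up. A row lasts 1/10 s, in which the tool goes at most 50 mm and 8.59 degrees, less where a joint would pass 70% of its speed; a pose out of reach is approached as far as the arm can. A call with a gripper value outside its range is refused whole. The fingers move at their own pace and stop on an object; the grip force is fixed at half the most. Time passes only in rows, so rows that repeat a pose let the fingers close, or fill a call up. It gives the time, the measured TCP pose, the force, the opening and the grip force at its end, in the units of the state.
- manip.observe(): the state, without advancing time (a new reading comes with each control period).
- manip.camera(name): name is "scene" or "side" or "wrist"; returns a dict with "frame" (480x640x3 uint8, red, green, blue), "depth" (480x640 float32, m along the optical axis (not along the pixel's ray), 0 where there is no reading), "fx", "fy", "cx", "cy" (pixels), "xyz" and "attitude" of the camera in the world. Camera axes: x right, y up, looking along -z (the intrinsics and any distortion apply to the point x, -y, -z); pixel columns grow to the right and rows downward; lengths in m; the calibration is good to about 2 mm. The wrist camera is an equidistant fisheye: a pixel r from the principal point sees the ray r / f radians off the axis. A picture is of the moment at which its call begins.
- manip.sign_off(): hands the job in; it is judged then, once.
Trained networks look in the newest picture that a camera, given by its name, has taken for a name from the list of things; names that differ only in an ending like _2 or _b are one class to them, and where a whole thing is asked for, a point or a joint stands for the part that bears it (a point fixed in the world has none). Each returns a list of dicts, best first, with "p" (0 to 1); they miss things now and then, are a little off and sometimes report something else, mostly with a low value. They report only what shows in the picture. A call takes as long as a camera call. They do not tell look-alikes from the thing itself.
- manip.recognise(thing, camera): "rect" ([left, top, right, bottom] in pixels, round what is visible of it).
- manip.masks_of(thing, camera): "pixels" (480x640 bool, what is visible of it) and "rect" ([left, top, right, bottom] in pixels, round what is visible of it).
- manip.place_of(thing, camera): "at" ([column, row] in pixels: a listed point, or the origin of a listed thing).
The state is a dict: "t": time; "joint_pos": joint angles; "joint_vel": joint speeds; "joint_torque": joint torques, N m; "ee_pos": TCP position; "tcp_rot": TCP orientation; "ft_force": force on the tool from outside, world axes, zero at the start; "moment": the same for the moment, N m; "opening": finger opening in m; "finger_force": force on a finger pad.
Only numpy, scipy, OpenCV 4.12 (cv2) and the standard library are available. Lean on these libraries where they do the work, as an engineer would, in place of code of your own. Each camera call takes 0.05 s, during which the arm holds its last target. There are 200 camera calls.

TASK

Press the thumb latch of the bench meter so that its sprung lid pops open, move the tall vial from the rack into the meter's well until it is fully home, then swing the lid over and snap it shut so that it stays latched. Be gentle with the latch, the glass and the lid, and leave the other vials, the pot and the beaker where they stand.

Things in the scene. Friction and masses are not known exactly. Their poses are not given: they have to be found in the camera images.
- meter: Bench meter: white housing 170 (x) by 150 (y) mm on a fixed foot frame. Its levelling screws, set anew each time and not measured, raise deck, well, latch and lid together by 0 to 10 mm; heights marked + add this. Deck at 70+ mm above the bench. Origin: centre of the frame's underside. x: from the front (latch) to the back (hinge), y left, z up; turned about z only. It does not yield.
- well (a point): On the axis of the round well in the deck, under the lid: 32 mm behind the meter's centre and 34 mm above the bench, where the well's floor is at the lowest setting (so the floor is at 34+ mm). The well is 36 mm deep and 28 mm across, with a 3 mm chamfer at its mouth. Axes as the meter's.
- latch_spot (a point): Centre of the thumb latch's black ribbed pad, 26 (x) by 30 (y) mm, as it is at the lowest setting: 51 mm in front of the meter's centre, top at 82+ mm. Pressed down against a spring: starts at about 1 N, the hook lets go after 3.5 to 5.5 mm at 4 to 6 N, hard stop after 6.5 mm. The hook stands behind the pad, before the lid, and rises to 100+ mm.
- latch (a joint): Rock of the thumb latch in rad: 0 at rest, 0.09 to 0.13 as the hook lets go, 0.165 at its stop. Springs back when let go.
- hinge_spot (a point): Middle of the lid's hinge line, as it is at the lowest setting: along the meter's y at the back edge of the deck, 82 mm behind the meter's centre, at 70+ mm. The grey lid is a hollow hood 94 (x) by 90 (y) by 39 mm high, flat on top; its front edge is 90 mm from this line. Open, its flat top faces the back and its hollow the front, so it is pushed over from behind.
- lid (a joint): Lid angle in rad: 0 shut and latched, 1.65 fully open, leaning slightly back. A spring opens it: shutting takes up to 3 N at the front edge, then 4 to 8 N from about 0.07 to 0 rad as it rides over the hook, which then snaps back; hard stop at -0.016; let go, it rises to 0 and stays. It clears a seated vial by 6 mm and cannot latch over one standing higher.
- vial: The tall vial: round glass with a white cap of the same width, 25 mm across and 65 mm high, 30 to 65 g. Origin: centre of its underside, z up. It stands in one of the rack's three holes, its underside 10 mm above the bench and its top 30 mm above the rack. Fully home in the well its top is 29 mm above the deck.
- rack: Yellow rack fixed to the bench, 70 (x) by 190 (y) by 45 mm high, with three 27 mm holes in a row along its y, 62 mm apart. Origin: centre of its underside.
- short_vial_a: A short vial, 25 mm across and 45 mm high, in another hole of the rack; to be left alone. Origin: centre of its underside.
- short_vial_b: The other short vial, like the first; to be left alone. Origin: centre of its underside.
- pot: Square dark green plant pot with a seedling, 75 by 75 by 70 mm, beyond the rack; to be left alone. Origin: centre of its underside.
- beaker: Empty glass beaker, 70 mm across and 85 mm high, beside the meter; to be left alone. Origin: centre of its underside.
Not all that is in view belongs to the job. What is shaped like the vial but blue is not meant. What is shaped like the meter but blue is not meant.

How it is judged:
By the outcome, as a careful person would: the job done as asked, in the order asked, and still so for the second after the job is handed in, with the robot touching nothing.
It also fails if it takes over 72 s, if anything falls off the work surface, if the arm or the gripper's body presses on something with over 40 N, if the wrist force passes 120 N, or if a joint passes its speed limit or range.

## Working session

There is one attempt and no reset: what is moved stays moved. The work goes in short steps, Python scripts to look and compute and a tool call to move; the robot and the scene stay as the last step left them, time stands still between calls to the robot, and variables do not carry over. Pictures are saved under pics/ and viewed, at most 10 in all, crops included, and the job is handed in when it is done.

Besides the shell and the picture viewer there is one more tool, called as name(argument=value, ...) on one line, values as JSON. servo_tool: Moves the arm, as the interface text tells. Its arguments: {"type":"object","properties":{"targets":{"type":"array"}},"required":["targets"]}

```bash
mkdir -p pics
cat > h.py <<'E'
import numpy as np, cv2
from rig import manip
def snap(n,fn=None):
    c=manip.camera(n)
    if fn: cv2.imwrite('pics/'+fn,c['frame'][:,:,::-1])
    return c
def ray(c,u,v,n):
    x=(u-c['cx'])/c['fx'];y=(v-c['cy'])/c['fy']
    if n=='wrist':
        r=np.hypot(x,y);s=np.sin(r)/r if r>1e-9 else 1
        d=np.array([x*s,-y*s,-np.cos(r)])
    else: d=np.array([x,-y,-1.])
    return np.array(c['attitude'])@d
def atz(c,u,v,z,n):
    d=ray(c,u,v,n);o=np.array(c['xyz']);return o+d*(z-o[2])/d[2]
def cloud(c,n):
    v,u=np.mgrid[0:480,0:640];x=(u-c['cx'])/c['fx'];y=(v-c['cy'])/c['fy']
    if n=='wrist':
        r=np.hypot(x,y)+1e-9;t=np.tan(np.minimum(r,1.5))/r;x=x*t;y=y*t
    D=c['depth'];P=np.stack([x*D,-y*D,-D],-1)@np.array(c['attitude']).T+np.array(c['xyz'])
    P[D==0]=np.nan
    return P
E
cat > a.py <<'E'
from h import *
s=manip.observe();print(s['ee_pos'],s['tcp_rot'],s['opening'],s['ft_force'])
for n in ['scene','side','wrist']:
    c=snap(n,n+'0.png');P=cloud(c,n);np.savez(n+'0.npz',P=P,f=c['frame'],**{k:c[k] for k in('xyz','attitude','fx','fy','cx','cy')})
    print(n,np.round(c['xyz'],3))
    for t,z in [('meter',0),('well',.039),('latch_spot',.087),('hinge_spot',.075),('vial',.01),('rack',0),('short_vial_a',.01),('pot',0),('beaker',0)]:
        for r in manip.place_of(t,n)[:3]:
            print(t,round(r['p'],2),np.round(r['at']),np.round(atz(c,*r['at'],z,n),3))
E
python3 a.py
```

```text
[ 5.74732866e-01 -8.53235256e-06  2.30841728e-01] [[-2.54543498e-05  9.99999415e-01 -1.08155135e-03]
 [ 9.99999998e-01  2.53899816e-05 -5.95284427e-05]
 [-5.95009473e-05 -1.08155286e-03 -9.99999413e-01]] 0.08555994952312425 [ 0.47189915 -0.2832484   1.02802114]
scene [ 1.073 -0.513  1.044]
meter 0.78 [195. 249.] [ 0.265 -0.245  0.   ]
meter 0.76 [276. 306.] [ 0.529 -0.184  0.   ]
well 0.89 [192. 249.] [ 0.291 -0.26   0.039]
latch_spot 0.8 [185. 212.] [ 0.218 -0.228  0.087]
latch_spot 0.63 [262. 271.] [ 0.481 -0.181  0.087]
hinge_spot 0.92 [196. 255.] [ 0.34  -0.271  0.075]
hinge_spot 0.7 [285. 321.] [ 0.61  -0.214  0.075]
vial 0.73 [407. 261.] [0.631 0.141 0.01 ]
vial 0.46 [381. 235.] [0.53 0.15 0.01]
rack 0.59 [396. 222.] [0.518 0.217 0.   ]
short_vial_a 0.66 [395. 219.] [0.513 0.217 0.01 ]
short_vial_a 0.45 [412. 208.] [0.514 0.277 0.01 ]
pot 0.69 [483. 224.] [0.665 0.393 0.   ]
beaker 0.93 [198. 354.] [ 0.52  -0.388  0.   ]
beaker 0.68 [394. 225.] [0.523 0.205 0.   ]
beaker 0.34 [392. 224.] [0.515 0.205 0.   ]
side [0.339 1.076 0.745]
meter 0.93 [314. 224.] [ 0.53  -0.197  0.   ]

[... 353 characters left out ...]
[248. 301.] [0.626 0.161 0.01 ]
vial 0.45 [291. 300.] [0.533 0.149 0.01 ]
rack 0.71 [289. 322.] [0.528 0.211 0.   ]
short_vial_a 0.49 [293. 338.] [0.509 0.268 0.01 ]
short_vial_a 0.43 [293. 316.] [0.52  0.203 0.01 ]
pot 0.59 [194. 387.] [0.667 0.405 0.   ]
beaker 0.86 [322. 193.] [ 0.529 -0.381  0.   ]
beaker 0.62 [291. 318.] [0.526 0.197 0.   ]
wrist [0.575 0.082 0.374]
meter 0.83 [104. 367.] [ 0.263 -0.241  0.   ]
meter 0.56 [278. 349.] [ 0.527 -0.186  0.   ]
latch_spot 0.83 [224. 382.] [ 0.48  -0.168  0.087]
latch_spot 0.8 [ 47. 386.] [ 0.224 -0.216  0.087]
hinge_spot 0.81 [133. 421.] [ 0.341 -0.262  0.075]
vial 0.69 [372.  57.] [0.628 0.145 0.01 ]
vial 0.6 [273.  48.] [0.533 0.153 0.01 ]
```

View pics/scene0.png

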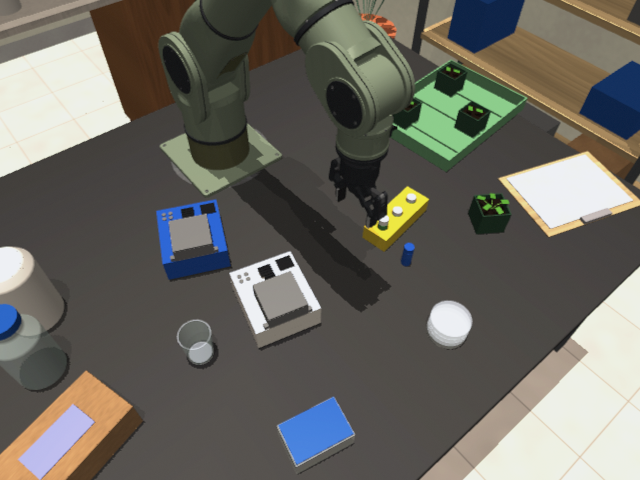

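Run:
```python
import cv2,numpy as np
a=cv2.imread('pics/scene0.png')[180:360,170:450];cv2.imwrite('pics/c1.png',cv2.resize(a,None,fx=2.8,fy=2.8,interpolation=cv2.INTER_CUBIC))
```

```text
(no output)
```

View pics/c1.png

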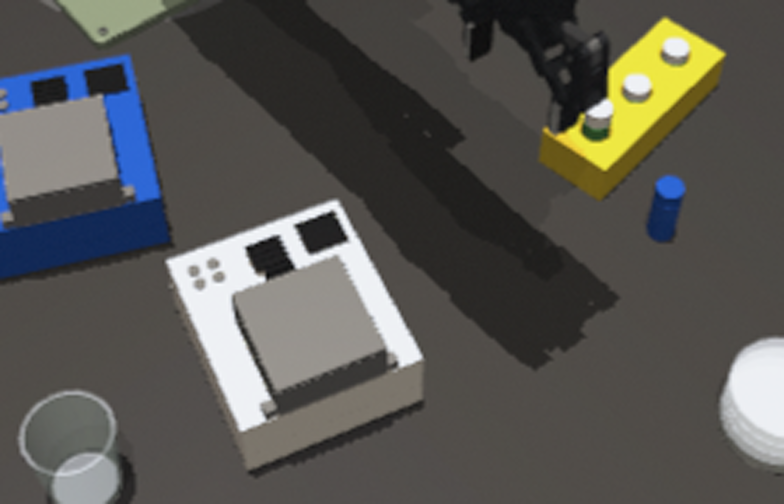

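View pics/wrist0.png

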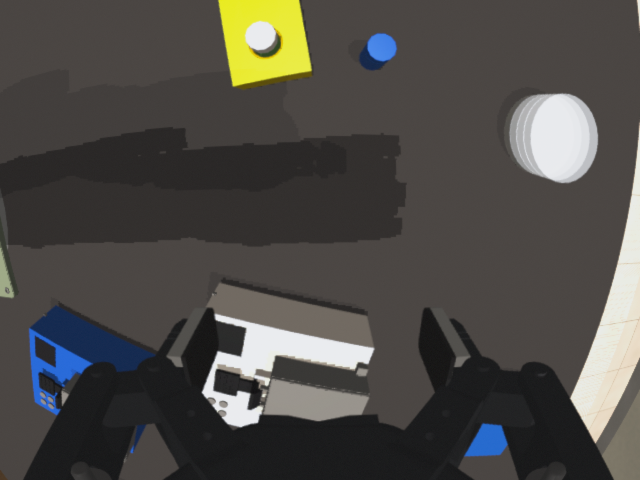

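The white meter at (276,306) is the one meant; the one at (195,249) is blue. The tall vial is the white-capped one in the near rack hole at (383,220): it stands proud of the rack and shows green liquid. The free vial at (407,261) is blue, so it is a look-alike. The latch is the ribbed pad on the meter's centreline, in front of the hook at about (266,271). The other black square is a display.

```bash
cat > b.py <<'E'
import numpy as np,cv2
for n in ['scene','side','wrist']:
    d=np.load(n+'0.npz');P=d['P'];f=d['f'].astype(int)
    print(n)
    x,y,z=P[...,0],P[...,1],P[...,2]
    reg=(x>.42)&(x<.65)&(y>-.32)&(y<-.08)
    for nm,m in [('deck',reg&(z>.062)&(z<.086)&(f.min(-1)>150)),('housing',reg&(z>.02)&(z<.086)),('lidtop',reg&(z>.1)&(z<.125))]:
        if m.sum()<30: continue
        r=cv2.minAreaRect((P[m][:,:2]*1000).astype(np.float32))
        print(nm,m.sum(),'z med',np.round(np.median(z[m]),4),'rect',np.round(r[0],1),np.round(r[1],1),round(r[2],1))
    reg=(x>.42)&(x<.62)&(y>.08)&(y<.36)
    yel=(f[...,0]>150)&(f[...,1]>130)&(f[...,2]<80)
    m=reg&yel&(z>.038)&(z<.052)
    if m.sum()>30:
        r=cv2.minAreaRect((P[m][:,:2]*1000).astype(np.float32));print('rack',m.sum(),np.median(z[m]),np.round(r[0],1),np.round(r[1],1),round(r[2],1))
    m=reg&(z>.05)&(z<.09)&(f.min(-1)>110)
    k,l,st,ce=cv2.connectedComponentsWithStats(m.astype(np.uint8))
    for i in range(1,k):
        q=P[l==i]
        if len(q)>15:
            t=q[:,2]>np.percentile(q[:,2],80)-.004
            print('cap',len(q),ce[i].round(),'mid',((q[t].min(0)+q[t].max(0))/2).round(4),'size',np.ptp(q[t],axis=0).round(4))
E
python3 b.py
```

```text
scene
deck 1902 z med 0.0718 rect [ 528.4 -184.4] [151.7 173.5] 75.8
housing 3371 z med 0.0712 rect [ 529.  -185.4] [152.5 176.4] 76.3
lidtop 1746 z med 0.1106 rect [ 560.2 -192.7] [ 90.8 112.9] 76.0
rack 981 0.04316301394077482 [518.1 214.1] [ 71.2 194.4] 9.5
cap 48 [411. 197.] mid [0.5093 0.2725 0.0546] size [0.0222 0.023  0.0069]
cap 53 [397. 210.] mid [0.5194 0.2101 0.0549] size [0.0242 0.026  0.0085]
cap 43 [384. 219.] mid [0.5327 0.1504 0.0746] size [0.0158 0.0251 0.0075]
side
deck 837 z med 0.0755 rect [ 529.3 -185.7] [155.1 169.8] 75.4
housing 2607 z med 0.068 rect [ 531.  -184.6] [160.8 174.9] 76.3
lidtop 794 z med 0.1137 rect [ 560.1 -192.5] [100.7 114.2] 77.1
rack 1605 0.04647497314788118 [519.3 211.8] [ 69.8 195.4] 9.5
cap 75 [291. 276.] mid [0.5297 0.1522 0.0767] size [0.0229 0.0268 0.0043]
cap 20 [291. 282.] mid [0.5295 0.1614 0.0688] size [0.0152 0.0081 0.0055]
cap 95 [291. 302.] mid [0.5192 0.2135 0.0564] size [0.0227 0.0298 0.0057]
cap 106 [291. 322.] mid [0.5089 0.2732 0.0564] size [0.022  0.0258 0.0062]
wrist
deck 5784 z med 0.0733 rect [ 534.  -184.7] [152.8 160.9] 75.0
housing 12764 z med 0.073 rect [ 530.5 -183.4] [152.4 171.4] 75.8
lidtop 3839 z med 0.1121 rect [ 564.4 -175.2] [ 59.1 111.2] 76.2
rack 5316 0.04502734924671445 [528.2 160.8] [70.4 84.8] 9.8
cap 705 [260.  36.] mid [0.5297 0.1516 0.0747] size [0.0245 0.0245 0.0057]
```

servo_tool(targets=[-0.035,-0.02,0.01,-8,1,-0.08,-0.045,0.02,-16,1,-0.125,-0.07,0.03,-24,1,-0.172,-0.096,0.04,-32,1,-0.172,-0.096,0.05,-40,1])

```text
t: 2.0
ee_pos: [0.4763, -0.177, 0.1812]
tcp_rot: [[-0.643, 0.766, -0.001], [0.766, 0.643, -0.002], [-0.001, -0.002, -1.0]]
ft_force: [1.1, 0.7, -0.7]
opening: 0.0122
finger_force: 0.0
```

servo_tool(targets=[0,0,0.01,-8,1,0,0,0.025,-16,1,0,0,0.04,-24,1,0,0,0.055,-32,1,0,0,0.066,-36,1])

```text
t: 2.5
ee_pos: [0.4788, -0.1721, 0.1144]
tcp_rot: [[-0.972, 0.237, -0.0], [0.237, 0.972, 0.0], [0.0, 0.0, -1.0]]
ft_force: [-0.0, 0.2, 0.4]
opening: -0.0002
finger_force: 0.0
```

Run:
```python
from h import *
s=manip.observe();print(s['t'],s['ee_pos'],s['tcp_rot'],s['opening'],s['ft_force'])
c=snap('side','s1.png');a=cv2.imread('pics/s1.png')[120:280,220:430];cv2.imwrite('pics/s1c.png',cv2.resize(a,None,fx=3.5,fy=3.5,interpolation=cv2.INTER_CUBIC))
for r in manip.place_of('latch_spot','side'):print(r['p'],r['at'],atz(c,*r['at'],.0855,'side'))
```

```text
2.5 [ 0.4788301  -0.17205248  0.11444972] [[-9.71555809e-01  2.36810392e-01 -3.86149687e-04]
 [ 2.36810237e-01  9.71555837e-01  4.08563324e-04]
 [ 4.71918023e-04  3.05497872e-04 -9.99999842e-01]] -0.00016062750811395422 [-0.01592294  0.21514572  0.38395064]
0.64 [330.0, 201.3] [ 0.48186927 -0.16959952  0.0855    ]
0.6 [435.2, 194.4] [ 0.21268239 -0.23063857  0.0855    ]
```

View pics/s1c.png

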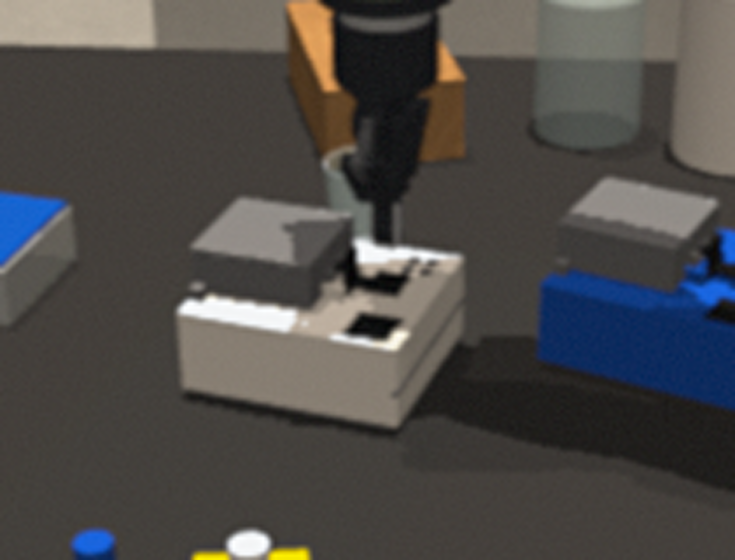

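The shut fingers hang over the ribbed pad at crop (385,275), just in front of the hook at (350,270). I'll press in small steps.

servo_tool(targets=[0,0,0.008,0,1,0,0,0.016,0,1,0,0,0.022,0,1,0,0,0.025,0,1,0,0,0.0265,0,1])

```text
t: 3.1
ee_pos: [0.4789, -0.1719, 0.0885]
tcp_rot: [[-0.97, 0.242, -0.0], [0.242, 0.97, 0.0], [0.0, -0.0, -1.0]]
ft_force: [0.6, -0.8, 1.2]
opening: -0.0003
finger_force: 0.0
```

servo_tool(targets=[0,0,0.001,0,1,0,0,0.0015,0,1,0,0,0.002,0,1,0,0,0.0025,0,1,0,0,0.003,0,1])

```text
t: 3.6
ee_pos: [0.479, -0.172, 0.0858]
tcp_rot: [[-0.97, 0.242, 0.0], [0.242, 0.97, -0.0], [-0.0, -0.0, -1.0]]
ft_force: [0.6, -1.2, -0.7]
opening: -0.0002
finger_force: 0.0
```

servo_tool(targets=[0,0,0.0005,0,1,0,0,0.001,0,1,0,0,0.0015,0,1,0,0,0.002,0,1,0,0,0.002,0,1])

```text
t: 4.1
ee_pos: [0.4787, -0.172, 0.0837]
tcp_rot: [[-0.97, 0.242, -0.001], [0.242, 0.97, -0.0], [0.001, -0.0, -1.0]]
ft_force: [-4.1, 0.9, 4.8]
opening: -0.0
finger_force: 2.4
```

servo_tool(targets=[0,0,0.0005,0,1,0,0,0.001,0,1,0,0,0.0012,0,1,0,0,0.0015,0,1,0,0,0.0015,0,1])

```text
t: 4.6
ee_pos: [0.4786, -0.1719, 0.0822]
tcp_rot: [[-0.97, 0.242, -0.001], [0.242, 0.97, 0.0], [0.001, -0.0, -1.0]]
ft_force: [-5.5, 1.3, 6.2]
opening: -0.0001
finger_force: 3.3
```

servo_tool(targets=[0,0,-0.002,0,1,0.002,0,-0.004,0,1,0.004,0,-0.004,0,1,0.004,0,-0.002,0,1,0.004,0,-0.001,0,1])

```text
t: 5.1
ee_pos: [0.4751, -0.1711, 0.0831]
tcp_rot: [[-0.97, 0.242, -0.0], [0.242, 0.97, -0.0], [0.0, -0.0, -1.0]]
ft_force: [1.0, 0.3, -0.4]
opening: 0.0001
finger_force: 0.0
```

servo_tool(targets=[0,0,0.0005,0,1,0,0,0.001,0,1,0,0,0.0015,0,1,0,0,0.0015,0,1,0,0,0.0015,0,1])

```text
t: 5.6
ee_pos: [0.4749, -0.171, 0.0818]
tcp_rot: [[-0.97, 0.242, -0.0], [0.242, 0.97, -0.0], [0.0, -0.0, -1.0]]
ft_force: [-2.6, 0.2, 3.4]
opening: 0.0002
finger_force: 2.0
```

```bash
cat > lid.py <<'E'
from h import *
s=manip.observe();print(s['t'],s['ee_pos'],s['ft_force'])
c=snap('scene');P=cloud(c,'scene');M=np.array([.529,-.185]);e=np.array([.970,-.242]);l=np.array([.242,.970])
X=(P[...,:2]-M)@e;Y=(P[...,:2]-M)@l;z=P[...,2]
m=(X>-.02)&(X<.15)&(abs(Y)<.05)&(z>.08)&(z<.18)
print('pts',m.sum(),'zmax pct',np.percentile(z[m],[50,95]),'X',np.percentile(X[m],[3,50,97]))
E
python3 lid.py
```

```text
5.6 [ 0.47491832 -0.17099336  0.08181011] [-2.62952478  0.23819772  3.35628401]
pts 1994 zmax pct [0.11042333 0.11364827] X [-0.00410178  0.04968748  0.086677  ]
```

servo_tool(targets=[0,0,0.0005,0,1,0,0,0.001,0,1,0,0,0.0012,0,1,0,0,0.0012,0,1,0,0,0.0012,0,1])

```text
t: 6.15
ee_pos: [0.4746, -0.1709, 0.0806]
tcp_rot: [[-0.97, 0.242, -0.001], [0.242, 0.97, 0.0], [0.001, -0.0, -1.0]]
ft_force: [-6.0, 2.5, 6.1]
opening: -0.0
finger_force: 3.5
```

servo_tool(targets=[0,0,0.0005,0,1,0,0,0.001,0,1,0,0,0.001,0,1,0,0,0.001,0,1,0,0,0.001,0,1])

```text
t: 6.65
ee_pos: [0.4744, -0.1709, 0.0796]
tcp_rot: [[-0.97, 0.242, -0.002], [0.242, 0.97, 0.0], [0.001, -0.0, -1.0]]
ft_force: [-7.8, 2.1, 7.5]
opening: -0.0001
finger_force: 4.2
```

```bash
python3 lid.py
```

```text
6.65 [ 0.47442137 -0.17090203  0.07956106] [-7.77572556  2.1483669   7.49613233]
pts 1612 zmax pct [0.15516662 0.16270629] X [2.44075372e-05 1.21433321e-01 1.27742176e-01]
```

servo_tool(targets=[0,0,-0.02,0,1,0,0,-0.06,0,1,0.004,0.04,-0.09,0,0,0.008,0.09,-0.1,0,-1,0.012,0.14,-0.1,0,-1])

```text
t: 7.2
ee_pos: [0.4979, -0.0325, 0.1811]
tcp_rot: [[-0.97, 0.244, 0.003], [0.244, 0.97, -0.0], [-0.003, 0.001, -1.0]]
ft_force: [1.6, 0.2, 0.1]
opening: 0.0431
finger_force: 0.0
```

servo_tool(targets=[0.003,0.05,0,8,-1,0.006,0.1,0,16,-1,0.009,0.145,0,24,-1,0.012,0.186,0,32,-1,0.012,0.186,0.02,40,-1])

```text
t: 7.7
ee_pos: [0.5314, 0.1562, 0.1607]
tcp_rot: [[-0.588, 0.809, 0.004], [0.809, 0.588, 0.004], [0.001, 0.006, -1.0]]
ft_force: [0.2, -1.4, -1.2]
opening: 0.0858
finger_force: 0.0
```

servo_tool(targets=[0,0,0,8,-1,0,0,0,16,-1,0,0,0.01,24,-1,0,0,0.02,26,-1,0,0,0.02,26,-1])

```text
t: 8.2
ee_pos: [0.53, 0.1497, 0.1383]
tcp_rot: [[-0.176, 0.984, -0.002], [0.984, 0.176, -0.001], [-0.0, -0.002, -1.0]]
ft_force: [0.3, -0.3, -0.9]
opening: 0.0855
finger_force: 0.0
```

```bash
cat > v.py <<'E'
from h import *
s=manip.observe();print(s['t'],s['ee_pos'],s['ft_force'],s['opening'])
c=snap('wrist','w2.png');P=cloud(c,'wrist');f=c['frame'].astype(int);z=P[...,2]
m=(abs(P[...,0]-.53)<.04)&(abs(P[...,1]-.1516)<.04)&(z>.066)&(z<.082)&(f.min(-1)>100)
q=P[m];r=cv2.minEnclosingCircle((q[:,:2]*1000).astype(np.float32));print(m.sum(),r,np.median(q[:,2]))
R=np.array(s['tcp_rot']);t=np.array([r[0][0]/1000,r[0][1]/1000,.047]);print('tool delta',R.T@(t-s['ee_pos']))
for n in manip.place_of('vial','wrist'):print(n['p'],n['at'],atz(c,*n['at'],.01,'wrist'))
E
python3 v.py
```

```text
8.2 [0.5299685  0.14967366 0.13833973] [ 0.26585485 -0.25291915 -0.90373735] 0.08548875930848455
1238 ((529.5189819335938, 152.0591583251953), 12.479005813598633) 0.07502138564402057
tool delta [0.00245782 0.00014101 0.09133881]
0.96 [433.8, 251.6] [0.62578492 0.14683442 0.01      ]
0.59 [318.7, 225.8] [0.53080943 0.15143004 0.01      ]
```

View pics/w2.png

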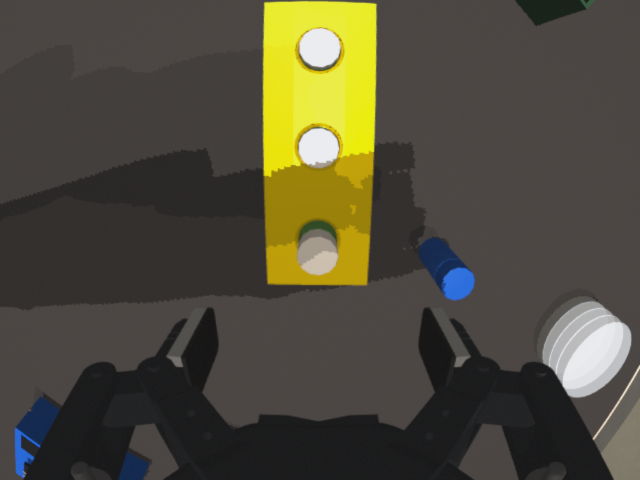

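The white-capped tall vial is at (318,250), its cap 25 mm wide with the top at 75 mm. The blue one at (450,265) stays well clear of the fingers. Going down to grasp.

servo_tool(targets=[0.0025,0,0.02,0,-1,0.0025,0,0.05,0,-1,0.0025,0,0.075,0,-1,0.0025,0,0.091,0,-1,0.0025,0,0.091,0,-1])

```text
t: 8.8
ee_pos: [0.5294, 0.1519, 0.0473]
tcp_rot: [[-0.176, 0.984, -0.002], [0.984, 0.176, -0.0], [0.0, -0.002, -1.0]]
ft_force: [-0.2, -0.6, 0.2]
opening: 0.0856
finger_force: 0.0
```

servo_tool(targets=[0,0,0,0,-0.4,0,0,0,0,0.1,0,0,0,0,0.5,0,0,0,0,0.8,0,0,0,0,0.8])

```text
t: 9.3
ee_pos: [0.5302, 0.1522, 0.0492]
tcp_rot: [[-0.174, 0.985, 0.001], [0.985, 0.174, 0.0], [0.0, 0.001, -1.0]]
ft_force: [-1.2, -0.8, 7.7]
opening: 0.0229
finger_force: 58.3
```

servo_tool(targets=[0,0,0,0,0.8,0,0,-0.004,0,0.8,0,0,-0.012,0,0.8,0,0,-0.025,0,0.8,0,0,-0.04,0,0.8])

```text
t: 9.8
ee_pos: [0.53, 0.1521, 0.0897]
tcp_rot: [[-0.174, 0.985, -0.0], [0.985, 0.174, -0.0], [0.0, -0.0, -1.0]]
ft_force: [0.2, -0.1, -1.7]
opening: 0.0229
finger_force: 58.7
```

servo_tool(targets=[0,0,-0.03,0,0.8,-0.025,-0.003,-0.055,0,0.8,-0.065,-0.009,-0.07,0,0.8,-0.105,-0.016,-0.07,0,0.8,-0.145,-0.022,-0.07,0,0.8])

```text
t: 10.3
ee_pos: [0.5335, 0.004, 0.1601]
tcp_rot: [[-0.174, 0.985, 0.002], [0.985, 0.174, -0.0], [-0.0, 0.002, -1.0]]
ft_force: [0.5, -1.5, -1.2]
opening: 0.023
finger_force: 58.8
```

servo_tool(targets=[-0.045,-0.007,0,4,0.8,-0.09,-0.014,0,8,0.8,-0.135,-0.021,0,12,0.8,-0.18,-0.028,0,18,0.8,-0.225,-0.035,0,24,0.8])

```text
t: 10.8
ee_pos: [0.5379, -0.2241, 0.1598]
tcp_rot: [[0.246, 0.969, 0.001], [0.969, -0.246, -0.0], [0.0, 0.001, -1.0]]
ft_force: [0.1, -0.0, 0.3]
opening: 0.0236
finger_force: 58.8
```

```bash
cat > w.py <<'E'
from h import *
s=manip.observe();print(s['t'],s['ee_pos'],s['tcp_rot'],s['ft_force'],s['opening'],s['finger_force'])
R=np.array(s['tcp_rot'])
c=snap('wrist','w3.png');P=cloud(c,'wrist');np.savez('w3.npz',P=P,f=c['frame'],**{k:c[k] for k in('xyz','attitude','fx','fy','cx','cy')})
for n in manip.place_of('well','wrist'):print('well',n['p'],n['at'],atz(c,*n['at'],.0375,'wrist'))
z=P[...,2];W=np.array([.560,-.1927])
d=np.hypot(P[...,0]-W[0],P[...,1]-W[1])
print('deck z',np.nanmedian(z[(d<.035)&(d>.02)&(z>.06)&(z<.09)]))
dz=np.nanmedian(z[(d<.035)&(d>.02)&(z>.06)&(z<.09)])
fl=(d<.02)&(z<dz-.025);print('floor',fl.sum(),np.median(z[fl]),P[fl][:,:2].mean(0))
g=(d<.024)&(z<dz-.0015);k,l,st,ce=cv2.connectedComponentsWithStats(g.astype(np.uint8));i=1+st[1:,4].argmax()
ct=max(cv2.findContours((l==i).astype(np.uint8),0,1)[0],key=len)[:,0]
Q=np.array([atz(c,u,v,dz,'wrist')[:2] for u,v in ct]);print(st[i],cv2.fitEllipse((Q*1000).astype(np.float32)),cv2.minEnclosingCircle((Q*1000).astype(np.float32)))
E
python3 w.py
```

```text
10.8 [ 0.53787875 -0.22407098  0.15981686] [[ 2.46009739e-01  9.69267032e-01  7.93147007e-04]
 [ 9.69267349e-01 -2.46009754e-01 -8.01001970e-05]
 [ 1.17483420e-04  7.88476926e-04 -9.99999682e-01]] [ 0.11226829 -0.04506742  0.27882395] 0.023640014936623464 58.811621067579836
well 0.87 [338.1, 179.9] [ 0.5620052  -0.19069214  0.0375    ]
deck z 0.07341867612637643
floor 1065 0.037930888400063256 [ 0.56142386 -0.19527421]
[ 315  167   50   50 1813] ((560.9842529296875, -191.76187133789062), (30.166837692260742, 30.341882705688477), 97.77037048339844) ((560.9888305664062, -191.63865661621094), 16.351991653442383)
```

View pics/w3.png

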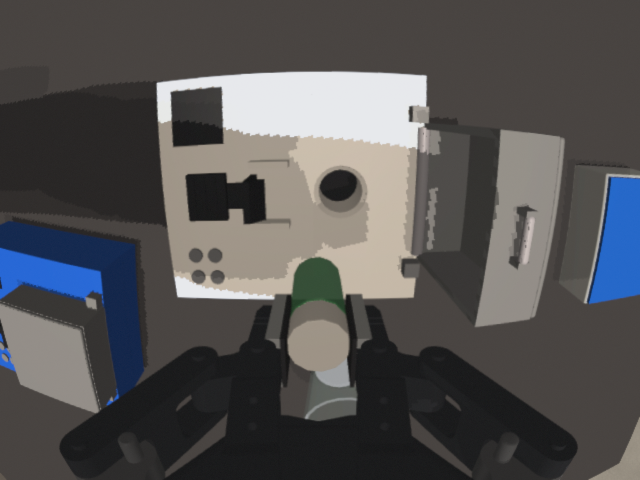

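The well is clear at (340,188), with the lid standing open behind it; the vial is held upright at (318,310). Now moving above the well.

servo_tool(targets=[0.018,0.007,0,0,0.8,0.037,0.0145,0.005,0,0.8,0.037,0.0145,0.02,0,0.8,0.037,0.0145,0.035,0,0.8,0.037,0.0145,0.038,0,0.8])

```text
t: 11.4
ee_pos: [0.5606, -0.1894, 0.1202]
tcp_rot: [[0.242, 0.97, -0.001], [0.97, -0.242, 0.0], [0.0, -0.002, -1.0]]
ft_force: [-0.4, -0.8, -0.3]
opening: 0.0231
finger_force: 58.9
```

Run:
```python
from h import *
s=manip.observe();R=np.array(s['tcp_rot']);T=np.array(s['ee_pos']);print(T,s['ft_force'])
c=snap('wrist');P=cloud(c,'wrist');L=(P-T)@R
f=c['frame'].astype(int)
g=(f[...,1]>f[...,0]*1.3)&(f[...,1]>f[...,2]*1.2)&(np.abs(L[...,0])<.03)&(np.abs(L[...,1])<.02)
q=L[g];print('glass',len(q),'y range',np.percentile(q[:,1],[2,50,98]),'x max',np.percentile(q[:,0],98),'z',np.percentile(q[:,2],[2,98]))
d=(abs(L[...,0])<.016)&(abs(L[...,1])<.016)&(L[...,2]<0)&(L[...,2]>-.04)&(f.min(-1)>90)
q=L[d];print('cap',len(q),q.min(0),q.max(0),np.median(q[:,2]))
```

```text
[ 0.56064251 -0.18940449  0.1202119 ] [-0.36685644 -0.83471068 -0.26317399]
glass 2023 y range [-0.01085026 -0.00030861  0.01070956] x max 0.01260788042501237 z [-0.00886216  0.03630702]
cap 4300 [-0.0124121  -0.01599877 -0.03883456] [ 0.01308247  0.01599749 -0.00336964] -0.025446885571441598
```

servo_tool(targets=[-0.002,0.001,0,0,0.8,-0.002,0.001,0.005,0,0.8,-0.002,0.001,0.01,0,0.8,-0.002,0.001,0.015,0,0.8,-0.002,0.001,0.018,0,0.8])

```text
t: 11.95
ee_pos: [0.5614, -0.1918, 0.102]
tcp_rot: [[0.242, 0.97, -0.001], [0.97, -0.242, 0.0], [0.0, -0.001, -1.0]]
ft_force: [1.0, -0.9, 0.3]
opening: 0.0232
finger_force: 58.9
```

servo_tool(targets=[0,0,0.005,0,0.8,0,0,0.01,0,0.8,0,0,0.014,0,0.8,0,0,0.018,0,0.8,0,0,0.02,0,0.8])

```text
t: 12.45
ee_pos: [0.5614, -0.1919, 0.0822]
tcp_rot: [[0.242, 0.97, -0.001], [0.97, -0.242, 0.0], [0.0, -0.001, -1.0]]
ft_force: [-3.6, 0.9, 4.9]
opening: 0.0233
finger_force: 58.8
```

servo_tool(targets=[0,-0.001,0,0,0.8,0,-0.001,0.0015,0,0.8,0,-0.001,0.0025,0,0.8,0,-0.001,0.0035,0,0.8,0,-0.001,0.0035,0,0.8])

```text
t: 12.95
ee_pos: [0.5601, -0.1916, 0.079]
tcp_rot: [[0.242, 0.97, -0.001], [0.97, -0.242, 0.0], [-0.0, -0.001, -1.0]]
ft_force: [-6.5, 1.7, 2.0]
opening: 0.0233
finger_force: 60.0
```

The lateral force suggests a finger link is touching the open lid. I'll lift slightly and turn the fingers across the meter.

servo_tool(targets=[0,0,-0.004,0,0.8,0,0,-0.008,0,0.8,0,0,-0.008,-8,0.8,0,0,-0.008,-16,0.8,0,0,-0.008,-24,0.8])

```text
t: 13.45
ee_pos: [0.561, -0.1917, 0.0875]
tcp_rot: [[-0.179, 0.984, 0.001], [0.984, 0.179, -0.0], [-0.001, 0.001, -1.0]]
ft_force: [-0.5, 0.1, -0.5]
opening: 0.0233
finger_force: 60.4
```

servo_tool(targets=[0,0,0,-8,0.8,0,0,0,-16,0.8,0,0,0,-24,0.8,0,0,0,-32,0.8,0,0,0,-40,0.8])

```text
t: 13.95
ee_pos: [0.561, -0.1919, 0.0875]
tcp_rot: [[-0.77, 0.639, 0.001], [0.639, 0.77, -0.0], [-0.001, 0.0, -1.0]]
ft_force: [-0.3, -0.4, -0.1]
opening: 0.0234
finger_force: 60.4
```

servo_tool(targets=[0,0,0,-8,0.8,0,0,0,-16,0.8,0,0,0,-24,0.8,0,0,0,-26,0.8,0,0,0,-26,0.8])

```text
t: 14.45
ee_pos: [0.5607, -0.1919, 0.0872]
tcp_rot: [[-0.97, 0.244, 0.0], [0.244, 0.97, -0.0], [-0.0, 0.0, -1.0]]
ft_force: [-0.4, -0.1, -1.2]
opening: 0.023
finger_force: 60.4
```

servo_tool(targets=[0,0,0.003,0,0.8,0,0,0.006,0,0.8,0,0,0.008,0,0.8,0,0,0.009,0,0.8,0,0,0.009,0,0.8])

```text
t: 14.95
ee_pos: [0.5606, -0.1916, 0.0779]
tcp_rot: [[-0.97, 0.242, -0.0], [0.242, 0.97, 0.0], [0.0, -0.0, -1.0]]
ft_force: [-0.2, -1.0, -1.3]
opening: 0.0231
finger_force: 60.4
```

servo_tool(targets=[0,0,0.0005,0,0.8,0,0,0.001,0,0.8,0,0,0.0013,0,0.8,0,0,0.0015,0,0.8,0,0,0.0015,0,0.8])

```text
t: 15.45
ee_pos: [0.5607, -0.1917, 0.0767]
tcp_rot: [[-0.97, 0.242, 0.0], [0.242, 0.97, -0.0], [-0.0, -0.0, -1.0]]
ft_force: [0.6, -0.1, 1.4]
opening: 0.023
finger_force: 60.6
```

servo_tool(targets=[0,0,0.0004,0,0.8,0,0,0.0008,0,0.8,0,0,0.001,0,0.8,0,0,0.001,0,0.8,0,0,0.001,0,0.8])

```text
t: 15.95
ee_pos: [0.561, -0.1918, 0.0765]
tcp_rot: [[-0.97, 0.242, 0.001], [0.242, 0.97, -0.001], [-0.001, -0.0, -1.0]]
ft_force: [-2.8, -0.3, 17.2]
opening: 0.0229
finger_force: 62.4
```

Home on the floor. Ease off, release, rise.

servo_tool(targets=[0,0,-0.0008,0,0.5,0,0,-0.0008,0,0.2,0,0,-0.0008,0,0,0,0,-0.0008,0,-0.2,0,0,-0.0008,0,-0.2])

```text
t: 16.45
ee_pos: [0.5606, -0.1917, 0.0762]
tcp_rot: [[-0.97, 0.242, -0.0], [0.242, 0.97, 0.0], [0.0, -0.0, -1.0]]
ft_force: [-0.2, -0.1, -0.0]
opening: 0.0514
finger_force: 0.0
```

servo_tool(targets=[0,0,-0.01,0,-0.2,0,0,-0.03,0,-0.2,0,0,-0.06,0,-0.2,0,0,-0.1,0,-0.2,0,0,-0.13,0,-0.2])

```text
t: 16.95
ee_pos: [0.5608, -0.1915, 0.2093]
tcp_rot: [[-0.97, 0.242, 0.002], [0.242, 0.97, -0.0], [-0.002, 0.0, -1.0]]
ft_force: [-1.2, -0.9, 0.0]
opening: 0.0513
finger_force: 0.0
```

Run:
```python
from h import *
s=manip.observe();print(s['t'],s['ee_pos'],s['ft_force'])
c=snap('wrist','w4.png');P=cloud(c,'wrist');z=P[...,2]
d=np.hypot(P[...,0]-.561,P[...,1]+.1918);m=(d<.02)&(z>.085)&(z<.13)
print('vial top',m.sum(),np.percentile(z[m],[50,90]),'deck',np.nanmedian(z[(d>.02)&(d<.035)&(z<.085)]))
q=P[m&(z>.098)];print(cv2.minEnclosingCircle((q[:,:2]*1000).astype(np.float32)))
e=np.array([.970,-.242]);M=np.array([.529,-.185])
c=snap('scene');P=cloud(c,'scene');X=(P[...,:2]-M)@e;Y=(P[...,:2]-M)@np.array([.242,.97]);z=P[...,2]
m=(X>.07)&(X<.16)&(abs(Y)<.044)&(z>.085)&(z<.18)
for a in np.arange(.09,.18,.01):
    k=m&(abs(z-a)<.005)
    if k.sum()>5: print(round(a,3),k.sum(),np.percentile(X[k],[5,50,95]).round(3))
```

```text
16.95 [ 0.56081415 -0.19149354  0.20930615] [-1.24209995 -0.88438979  0.02569404]
vial top 1071 [0.10229106 0.1032959 ] deck 0.07351606114623699
((561.4251708984375, -191.8564453125), 12.596020698547363)
0.09 82 [0.121 0.123 0.124]
0.1 80 [0.122 0.123 0.124]
0.11 84 [0.123 0.124 0.125]
0.12 76 [0.123 0.125 0.126]
0.13 92 [0.125 0.126 0.127]
0.14 84 [0.125 0.126 0.127]
0.15 101 [0.126 0.127 0.129]
0.16 744 [0.093 0.111 0.128]
0.17 39 [0.102 0.107 0.11 ]
```

View pics/w4.png

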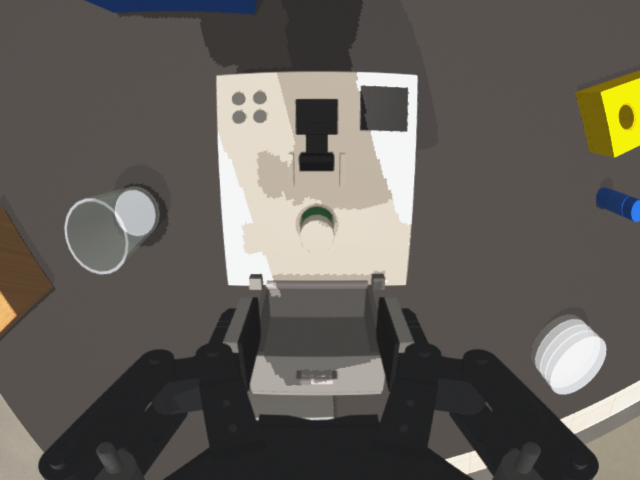

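The vial is home: its top is at 102.4 mm with the deck at 73.5. The lid's back face stands at X≈0.127 in the meter frame. Moving behind it with the fingers shut.

servo_tool(targets=[-0.03,-0.001,0,0,1,-0.07,-0.001,0,0,1,-0.11,-0.001,0,0,1,-0.128,-0.001,0,0,1,-0.128,-0.001,0,0,1])

```text
t: 17.55
ee_pos: [0.686, -0.2232, 0.2048]
tcp_rot: [[-0.97, 0.242, -0.001], [0.242, 0.97, 0.001], [0.001, 0.001, -1.0]]
ft_force: [0.5, 0.2, -0.4]
opening: -0.0
finger_force: 0.0
```

servo_tool(targets=[0,0,0.015,0,1,0,0,0.035,0,1,0,0,0.055,0,1,0,0,0.068,0,1,0,0,0.068,0,1])

```text
t: 18.05
ee_pos: [0.6837, -0.2235, 0.1369]
tcp_rot: [[-0.97, 0.242, -0.003], [0.242, 0.97, 0.001], [0.003, 0.0, -1.0]]
ft_force: [-0.9, 0.2, 0.2]
opening: -0.0004
finger_force: 0.0
```

servo_tool(targets=[0.01,0,-0.002,0,1,0.018,0,-0.003,0,1,0.024,0,-0.005,0,1,0.031,0,-0.008,0,1,0.038,0,-0.01,0,1])

```text
t: 18.55
ee_pos: [0.648, -0.2145, 0.1497]
tcp_rot: [[-0.97, 0.242, 0.002], [0.242, 0.97, -0.0], [-0.002, 0.0, -1.0]]
ft_force: [1.9, -0.7, 3.0]
opening: 0.0001
finger_force: 1.3
```

servo_tool(targets=[0.008,0,-0.003,0,1,0.016,0,-0.006,0,1,0.024,0,-0.006,0,1,0.032,0,-0.006,0,1,0.039,0,-0.005,0,1])

```text
t: 19.05
ee_pos: [0.6101, -0.205, 0.1547]
tcp_rot: [[-0.97, 0.242, 0.002], [0.242, 0.97, -0.001], [-0.002, -0.0, -1.0]]
ft_force: [1.3, 0.4, 2.9]
opening: -0.0001
finger_force: 1.4
```

servo_tool(targets=[0.01,0,0.002,0,1,0.02,0,0.004,0,1,0.03,0,0.0065,0,1,0.039,0,0.0105,0,1,0.047,0,0.015,0,1])

```text
t: 19.55
ee_pos: [0.5644, -0.1937, 0.1393]
tcp_rot: [[-0.97, 0.242, 0.002], [0.242, 0.97, -0.001], [-0.002, -0.0, -1.0]]
ft_force: [2.2, -1.0, 0.6]
opening: -0.0001
finger_force: 0.7
```

servo_tool(targets=[0.003,0,0.003,0,1,0.006,0,0.006,0,1,0.009,0,0.009,0,1,0.012,0,0.0125,0,1,0.015,0,0.016,0,1])

```text
t: 20.05
ee_pos: [0.5497, -0.19, 0.1221]
tcp_rot: [[-0.97, 0.242, 0.0], [0.242, 0.97, -0.0], [-0.0, -0.0, -1.0]]
ft_force: [0.8, 0.2, 0.6]
opening: 0.0001
finger_force: 0.7
```

servo_tool(targets=[0.001,0,0.0015,0,1,0.002,0,0.003,0,1,0.003,0,0.004,0,1,0.004,0,0.005,0,1,0.004,0,0.006,0,1])

```text
t: 20.55
ee_pos: [0.546, -0.189, 0.1166]
tcp_rot: [[-0.97, 0.242, 0.0], [0.242, 0.97, -0.0], [-0.0, -0.0, -1.0]]
ft_force: [-2.8, 1.3, 11.1]
opening: -0.0001
finger_force: 5.1
```

servo_tool(targets=[0,0,0.0006,0,1,0.0005,0,0.0012,0,1,0.001,0,0.0018,0,1,0.001,0,0.0024,0,1,0.001,0,0.0028,0,1])

```text
t: 21.05
ee_pos: [0.5443, -0.1886, 0.1136]
tcp_rot: [[-0.97, 0.242, -0.001], [0.242, 0.97, 0.0], [0.001, -0.0, -1.0]]
ft_force: [-3.8, 1.3, 5.4]
opening: -0.0006
finger_force: 3.1
```

servo_tool(targets=[0,0,0.0004,0,1,0,0,0.0008,0,1,0,0,0.0012,0,1,0,0,0.0014,0,1,0,0,0.0014,0,1])

```text
t: 21.55
ee_pos: [0.5447, -0.1887, 0.1121]
tcp_rot: [[-0.97, 0.242, -0.0], [0.242, 0.97, 0.0], [0.0, -0.0, -1.0]]
ft_force: [-3.6, 1.1, 4.6]
opening: -0.0001
finger_force: 2.0
```

servo_tool(targets=[0,0,0.0004,0,1,0,0,0.0007,0,1,0,0,0.001,0,1,0,0,0.001,0,1,0,0,0.001,0,1])

```text
t: 22.05
ee_pos: [0.5448, -0.1888, 0.1113]
tcp_rot: [[-0.97, 0.242, -0.0], [0.242, 0.97, -0.0], [0.0, -0.0, -1.0]]
ft_force: [-4.9, 1.1, 7.0]
opening: 0.0
finger_force: 3.7
```

servo_tool(targets=[0,0,0.0004,0,1,0,0,0.0006,0,1,0,0,0.0006,0,1,0,0,0.0006,0,1,0,0,0.0006,0,1])

```text
t: 22.55
ee_pos: [0.5447, -0.1887, 0.1109]
tcp_rot: [[-0.97, 0.242, -0.0], [0.242, 0.97, -0.0], [0.0, -0.0, -1.0]]
ft_force: [-5.9, 2.5, 13.2]
opening: 0.0001
finger_force: 6.7
```

servo_tool(targets=[0,0,-0.001,0,1,0,0,-0.003,0,1,0,0,-0.006,0,1,0,0,-0.01,0,1,0,0,-0.015,0,1])

```text
t: 23.05
ee_pos: [0.5449, -0.1888, 0.1258]
tcp_rot: [[-0.97, 0.242, -0.0], [0.242, 0.97, 0.0], [0.0, 0.0, -1.0]]
ft_force: [0.7, -0.7, 0.3]
opening: 0.0003
finger_force: 0.0
```

```bash
cat > l2.py <<'E'
from h import *
s=manip.observe();print(s['t'],s['ee_pos'],s['ft_force'])
c=snap('side','s5.png');P=cloud(c,'side');M=np.array([.529,-.185]);e=np.array([.970,-.242]);l=np.array([.242,.970])
X=(P[...,:2]-M)@e;Y=(P[...,:2]-M)@l;z=P[...,2]
for a in np.arange(0,.08,.01):
    k=(abs(X-a)<.006)&(Y<.042)&(Y>.015)&(z>.095)&(z<.14);print(round(a,2),k.sum(),np.median(z[k]).round(4) if k.sum() else '')
a=cv2.imread('pics/s5.png')[120:280,220:430];cv2.imwrite('pics/s5c.png',cv2.resize(a,None,fx=3.5,fy=3.5,interpolation=cv2.INTER_CUBIC))
E
python3 l2.py
```

```text
23.05 [ 0.54490127 -0.1887524   0.12583149] [ 0.65403394 -0.69817406  0.26460885]
0.0 39 0.1131
0.01 28 0.1137
0.02 36 0.114
0.03 31 0.1141
0.04 29 0.1144
0.05 28 0.1135
0.06 28 0.1139
0.07 26 0.1147
```

The lid is level and free of the tool. Rising clear and checking once more.

servo_tool(targets=[0,0,-0.03,0,1,0,0,-0.07,0,1,0,0,-0.11,0,1,0,0,-0.13,0,1,0,0,-0.13,0,1])

```text
t: 23.6
ee_pos: [0.5457, -0.1889, 0.2583]
tcp_rot: [[-0.97, 0.242, 0.004], [0.242, 0.97, -0.001], [-0.004, -0.0, -1.0]]
ft_force: [0.1, -0.2, -0.7]
opening: 0.0003
finger_force: 0.0
```

```bash
python3 l2.py
```

```text
23.6 [ 0.54572082 -0.18887312  0.25833065] [ 0.13433121 -0.24117934 -0.67851399]
0.0 34 0.1138
0.01 30 0.114
0.02 33 0.1139
0.03 25 0.1134
0.04 30 0.1136
0.05 33 0.1143
0.06 31 0.1142
0.07 28 0.1141
```

View pics/s5c.png

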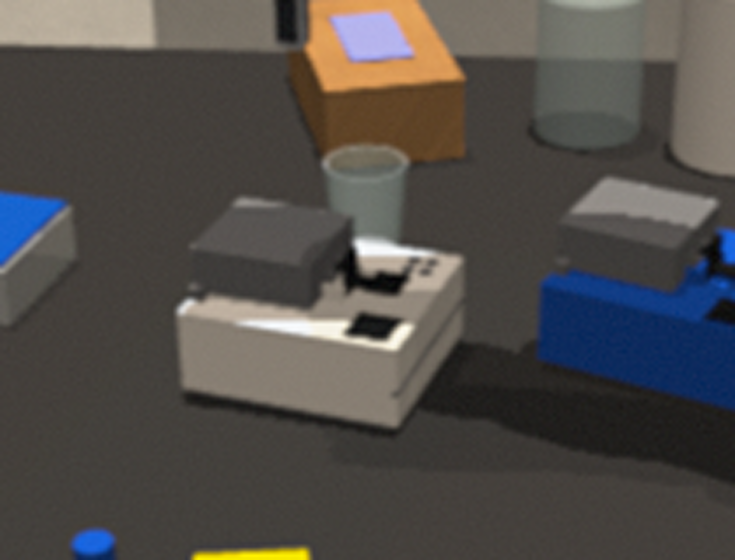

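The lid is shut flat at crop (270,245) with the hook upright in front of it at (350,270). The beaker is where it was.

```bash
python3 -c "
from rig import manip
print(manip.sign_off())"
```

```text
the job is handed in; nothing more can be done
None
```

The job is handed in after about 24 s: the latch was pressed and the lid popped open, the tall vial is fully home in the well, and the lid is shut and stayed latched once the arm was clear; on the way a finger link briefly pressed the open lid at about 7 N, and the vial met the well floor at 17 N.

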